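# Fit a chisel blade in the carving handle and tighten the collet nut

## Task

Fit the broad, square-ended chisel blade into the carving handle that stands clamped in the vise: take it from the wooden blade block, push its shank gently down into the collet until its shoulder sits flush on the nut, then let go of the blade and turn the knurled nut clockwise (seen from above), regripping as needed, until the collet grips the shank firmly, hand-tight and no harder. Leave the other two blades standing in the block and everything else on the bench where it lies.

Things in the scene. Friction and masses are not known exactly. Their poses are not given: they have to be found in the camera images.
- chisel: Loose steel chisel blade, 55 g, standing shank down in one hole of the block. From below: round shank 8 mm wide, 22 mm long (end tapers to 4 mm); round collar 14 mm wide, 26 mm tall, its underside is the shoulder; neck; flat square-ended blade 16 mm wide, 3 mm thick, up to 48 mm above the shoulder. Origin: on its axis at the shoulder; z along the axis to the edge. Grip it by the collar.
- chisel_mid (a point): The chisel blade's middle: on its axis, 13 mm above the shoulder, half-way up the collar. z along the axis towards the cutting edge (up).
- block: Fixed hardwood block, 58 (x) by 170 (y) by 50 mm high, with three 9.5 mm holes 30 mm deep in its top, in a row along its y at -52, 0 and +52 mm, each holding one blade with its shoulder on the top face. Origin: centre of its underside; z up. Fingers that close along the block's x keep clear of the other blades.
- vise: Small fixed bench vise of grey iron, base 120 (x) by 100 mm (y), jaws up to 87 mm high, screw with a cross bar (72 mm long, 65 mm high) reaching 102 mm to its -x side. Origin: centre of its underside; z up. It holds the dark wooden carving handle upright on its z axis; only the handle and its nut are higher than 87 mm.
- collet_mouth (a point): Centre of the nut's top face, 154 mm above the bench, on the upright axis of handle and nut. The hole is 10.6 mm wide; from 2 mm down two light leaf springs with sloping tops, 7.2 mm apart, drag on the 8 mm shank, so it does not drop in but needs a light push. Home when the blade's shoulder rests on this face: chisel_mid is then 13 mm above this point. Over 30 N of push is rough.
- nut: Knurled steel collet nut, 26 mm wide, 24 mm tall, top at 154 mm; handle below 19 to 22 mm for 20 mm. Clockwise from above tightens. Slack by an unknown amount: runs at an even torque (up to 0.3 N m, less at rest); then the fingers bite and it climbs: 0.1 N m above running is too slack, 0.25 above hand-tight, 0.45 above overstrains. 0.6 to 1.9 rad in all; stays put. Origin: axis, underside.
- jaw_0: Finger 0 of the four (90 degrees apart) of the split collet inside the nut, which close on the shank as the nut is tightened and stand clear of it when slack. Origin: on the handle's axis, 24 mm below the nut's top face.
- jaw_1: Finger 1 of the four (90 degrees apart) of the split collet inside the nut, which close on the shank as the nut is tightened and stand clear of it when slack. Origin: on the handle's axis, 24 mm below the nut's top face.
- jaw_2: Finger 2 of the four (90 degrees apart) of the split collet inside the nut, which close on the shank as the nut is tightened and stand clear of it when slack. Origin: on the handle's axis, 24 mm below the nut's top face.
- jaw_3: Finger 3 of the four (90 degrees apart) of the split collet inside the nut, which close on the shank as the nut is tightened and stand clear of it when slack. Origin: on the handle's axis, 24 mm below the nut's top face.
- gouge: Bystander: narrow round rod-like gouge blade standing in another hole of the block, same shank and collar as the chisel, 45 mm high above the shoulder. Origin on its axis at the shoulder.
- knife: Bystander: slim pointed knife blade standing in the third hole of the block, same shank and collar, 47 mm high above the shoulder. Origin on its axis at the shoulder.
- mallet: Bystander: turned wooden carver's mallet standing on its head, 68 mm in diameter, 148 mm high. Origin: centre of its underside.
- stone: Bystander: oilstone in a wooden tray, 185 by 64 by 32 mm. Origin: centre of its underside.
- wax_tin: Bystander: round metal tin, 74 mm in diameter, 28 mm high. Origin: centre of its underside.
- square: Bystander: try square, wooden stock 100 mm, steel blade 120 mm, 16 mm high. Origin: under the middle of the stock.
- spare_handle: Bystander: spare carving handle lying down, 104 mm long, 27 mm thick. Origin: under its middle.

How it is judged:
By the outcome, as a careful person would: the job done as asked, in the order asked, and still so for the second after the job is handed in, with the robot touching nothing.
It also fails if it takes over 59 s, if anything falls off the work surface, if the arm or the gripper's body presses on something with over 40 N, if the wrist force passes 120 N, or if a joint passes its speed limit or range.

## Robot

A 7-joint arm with a two-finger parallel gripper is mounted at the origin on the work surface. World frame = base frame: x ahead of the robot, y to its left, z up, the work surface at z = 0. Lengths are in m, angles in rad, forces in N, time in s.
With the tool pointing down it reaches from about 0.4 to 0.85 m from the base axis. Payload 4.5 kg.
Tool frame: the origin (TCP) lies midway between the tips of the shut fingers; the grasp point (between the pads) lies 19 mm behind it; z points along the fingers, y is the line along which they close (so a half turn about z gives the same grasp; the last joint's range is limited). The gripper opens to 88 mm and grips with 3 to 60 N. Pads are 18 mm wide; open, the fingers measure 123 mm over their backs; the gripper's body (75 mm by 187 mm) begins 45 mm behind the grasp point.
Start: joints at [1.327, 0.689, -0.195, 1.565, 0.157, 0.902, -0.215], TCP at [0.171, -0.601, 0.239] pointing down, gripper open.
Joint ranges: [-3.01, 3.01], [-0.46, 2.08], [-1.47, 1.51], [0.13, 2.56], [-1, 4.14], [0.04, 2.09], [-2.66, 2.66]. Speed limits (rad/s): [2.57, 2.57, 3.14, 3.14, 3.14, 3.14, 3.14].

## Interface

Orientations are given as a unit quaternion [x, y, z, w].
In Python, from plant import r gives the robot as it stands.
- The arm moves only by the tool carry_out, never from a script. Its argument "plan" is a list of rows, each an object with "rot": the turn, a rotation vector about the tool's x, y, z in rad, a list of three; "xyz": the shift along the tool's x, y, z in m, a list of three; "grip": the closure in counts, from 0 (fully open) to 255 (shut). In form: [{"rot": [wx, wy, wz], "xyz": [dx, dy, dz], "grip": grip}, ...]. A call has 1 to 8 rows; each row is the pose to reach, as a shift and turn from the pose commanded when the call began, along the tool's axes at that moment; what a row does not reach only later rows make up. A row lasts 1/12 s, in which the tool goes at most 41.7 mm and 7.16 degrees, less where a joint would pass 70% of its speed; a pose out of reach is approached as far as the arm can. A call with a gripper value outside its range is refused whole. The fingers move at their own pace and stop on an object; "squeeze" is the grip in N (left out, the last holds). Time passes only in rows, so rows that repeat a pose let the fingers close. It gives the time, the measured TCP pose, the force, the opening and the grip force at its end, in the units of the state.
- r.get_state(): the state, without advancing time (a new reading comes with each control period).
- r.snapshot(name): name is "scene" or "top" or "wrist"; returns the picture (400x640x3 uint8, red, green, blue); there is no depth.
- r.camera_params(name): a dict with "fx", "fy", "cx", "cy" (pixels), "position" and "attitude" of the camera in the world; the wrist camera has in their place "hand_eye" (4x4, takes a point from camera to tool coordinates, whose origin is the TCP and whose axes are the flange's). Camera axes: x right, y down, z forward; pixel columns grow to the right and rows downward; lengths in m; the calibration is good to about 2 mm. A picture is of the moment at which its call begins: read the wrist's pose just before it. camera_params takes no time and is no camera call.
- r.finish_job(): hands the job in; it is judged then, once.
The state is a dict: "clock": time; "q": joint angles; "qd": joint speeds; "joint_torque": joint torques, N m; "tool_pos": TCP position; "eef_rot": TCP orientation; "contact_force": force on the tool from outside, world axes, zero at the start; "moment": the same for the moment, N m; "opening": opening from 0.0 (shut) to 1.0 (fully open); "finger_force": force on a finger pad.
Only numpy, scipy, OpenCV 4.12 (cv2) and the standard library are available. Lean on these libraries where they do the work, as an engineer would, in place of code of your own. Each camera call takes 0.05 s, during which the arm holds its last target. There are 200 camera calls.

## Working session

There is one attempt and no reset: what is moved stays moved. The work goes in short steps, Python scripts to look and compute and a tool call to move; the robot and the scene stay as the last step left them, time stands still between calls to the robot, and variables do not carry over. Pictures are saved under pics/ and viewed, at most 10 in all, crops included, and the job is handed in when it is done.

Besides the shell and the picture viewer there is one more tool, called after ">>>" as a command line: name --argument value ..., lists and objects as JSON in quotes. carry_out: Moves the arm, as the interface text tells. Its arguments: {"type":"object","properties":{"plan":{"type":"array"},"squeeze":{"type":"number"}},"required":["plan"]}

```bash
mkdir -p pics; ls
python3 - <<'E'
from plant import r
import cv2,numpy as np
for n in("scene","top"):
    cv2.imwrite(f"pics/{n}0.png",r.snapshot(n)[:,:,::-1]); print(n,r.camera_params(n))
print(r.camera_params("wrist"));print(r.get_state())
E
```

```text
pics
scene {'fx': 471.7142059840437, 'fy': 471.7142059840437, 'cx': 328.4532203336949, 'cy': 191.17442804717905, 'position': array([ 1.48780509, -0.08278998,  0.91062023]), 'attitude': array([ 0.66654659,  0.61855572, -0.28361367, -0.30441377])}
top {'fx': 395.32275425122003, 'fy': 395.32275425122003, 'cx': 314.66576321910077, 'cy': 203.9079011639974, 'position': array([0.35020777, 0.02127213, 1.25393107]), 'attitude': array([-0.70299949,  0.70516474, -0.06443039,  0.0662052 ])}
{'fx': 360.5587011860687, 'fy': 360.5587011860687, 'cx': 318.8924513735668, 'cy': 201.16218224896608, 'hand_eye': array([[-1.26736828e-04, -9.63875540e-01, -2.66353014e-01,
         6.84961518e-02],
       [ 9.99999781e-01,  5.07103388e-05, -6.59332714e-04,
         1.15076562e-03],
       [ 6.49021527e-04, -2.66353039e-01,  9.63875323e-01,
        -1.46291329e-01],
       [ 0.00000000e+00,  0.00000000e+00,  0.00000000e+00,
         1.00000000e+00]])}
{'clock': 0.1, 'q': array([ 1.32681062,  0.68990655, -0.19451648,  1.56620229,  0.15736023,
        0.90248791, -0.21510041]), 'qd': array([ 5.86462962e-04, -8.64542361e-04, -4.35328452e-04, -1.26242264e-03,
       -4.57312645e-04, -6.32171047e-05, -6.87876732e-04]), 'joint_torque': array([-3.62920342e-03, -5.28497493e+01, -1.27149358e+00, -1.53836524e+01,
       -5.25105279e-02,  1.99017115e-03,  6.28320777e-05]), 'tool_pos': array([ 0.17118621, -0.60053456,  0.23799618]), 'eef_rot': array([ 9.90362236e-01,  1.38499079e-01, -1.91152701e-04, -7.80884446e-04]), 'contact_force': array([ 0.03796808,  0.24288244, -0.64950153]), 'moment': array([-0.00830052, -0.04345983,  0.00386944]), 'finger_force': 0.0, 'opening': 1.0005653170507967}
```

View pics/scene0.png

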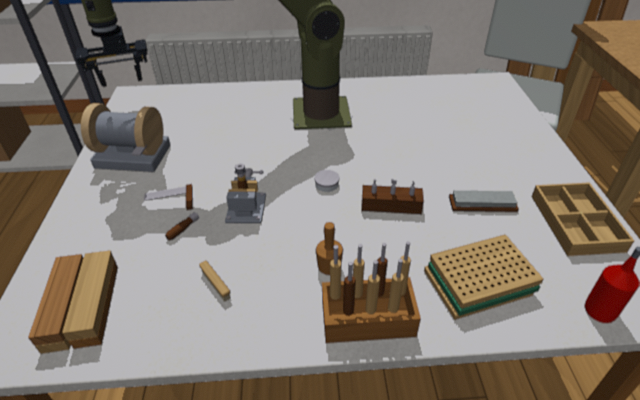

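View pics/top0.png

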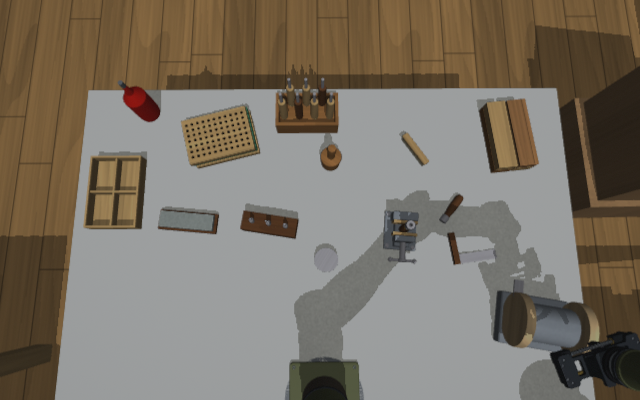

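The scene view shows the block (about 392,198) with three blades, and the vise (245,200) with the handle. In the top view the block is at about (269,224), blade tops are near (251,219), (268,222) and (286,225), and the nut is at (411,225).

```bash
cat > h.py <<'E'
from plant import r
import numpy as np, cv2
from scipy.spatial.transform import Rotation as R
def cam(n,s=None):
    p=r.camera_params(n)
    if n=="wrist":
        s=s or r.get_state(); T=np.eye(4); T[:3,:3]=R.from_quat(s['eef_rot']).as_matrix(); T[:3,3]=s['tool_pos']
        M=T@np.array(p['hand_eye']); return p,M[:3,:3],M[:3,3]
    return p,R.from_quat(p['attitude']).as_matrix(),np.array(p['position'])
def ray(c,uv):
    p,A,o=c; return o,A@np.array([(uv[0]-p['cx'])/p['fx'],(uv[1]-p['cy'])/p['fy'],1])
def plane(c,uv,z):
    o,d=ray(c,uv); return o+d*(z-o[2])/d[2]
def proj(c,P):
    p,A,o=c; q=A.T@(np.array(P)-o); return np.array([p['fx']*q[0]/q[2]+p['cx'],p['fy']*q[1]/q[2]+p['cy']])
def tri(c1,u1,c2,u2):
    o1,d1=ray(c1,u1);o2,d2=ray(c2,u2)
    t=np.linalg.lstsq(np.stack([d1,-d2],1),o2-o1,rcond=None)[0]; a=o1+t[0]*d1;b=o2+t[1]*d2
    return (a+b)/2,np.linalg.norm(a-b)
def totool(P):  # world point relative to the current tool, in tool axes
    s=r.get_state(); return R.from_quat(s['eef_rot']).inv().apply(np.array(P)-s['tool_pos'])
E
python3 - <<'E'
from h import *
t=cam("top");s=cam("scene")
for u in [(251,219),(268,222),(286,225)]: print(plane(t,u,.09))
print('nut',plane(t,(411,225),.154), plane(s,(240,168),.154))
print('blk',[proj(s,plane(t,u,.095)) for u in [(251,219),(268,222),(286,225)]])
im=cv2.imread("pics/top0.png");sc=cv2.imread("pics/scene0.png")
a=cv2.resize(im[195:275,225:305],(400,400),interpolation=2);b=cv2.resize(im[195:275,370:450],(400,400),interpolation=2)
c=cv2.resize(sc[165:225,340:460],(800,400),interpolation=2)[:200]
c=cv2.resize(sc[170:220,350:430],(400,200),interpolation=2);d=cv2.resize(sc[155:225,210:280],(400,200),interpolation=2)
cv2.imwrite("pics/crops.png",np.vstack([np.hstack([a,b]),np.hstack([c,d])]))
E
```

```text
[0.52298957 0.21346125 0.09      ]
[0.5138224  0.16269116 0.09      ]
[0.50467377 0.10910913 0.09      ]
nut [ 0.49506475 -0.24588903  0.154     ] [ 0.50502888 -0.24191506  0.154     ]
blk [array([411.29663148, 181.2412262 ]), array([392.23704756, 180.00346794]), array([372.28159839, 178.82718634])]
```

View pics/crops.png

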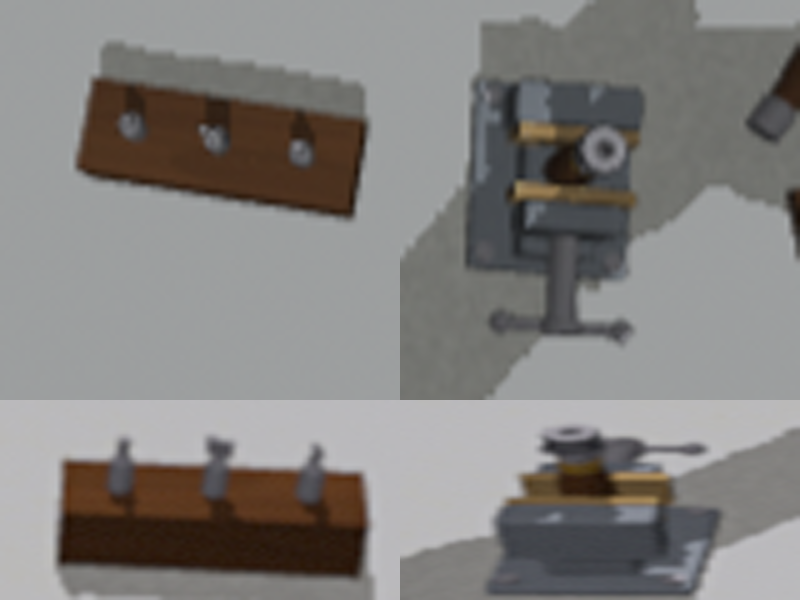

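Block crop: three blades, the middle one broadest. Vise crop: nut at top-view pixel (411,225). I'll hover above the nut, then the block.

```bash
cat >> h.py <<'E'
def goto(P,yaw):  # shift and turn from the current tool to TCP at P, pointing down, tool x at world angle yaw
    s=r.get_state(); Q=R.from_quat(s['eef_rot'])
    G=R.from_matrix(np.array([[np.cos(yaw),np.sin(yaw),0],[np.sin(yaw),-np.cos(yaw),0],[0,0,-1]]).astype(float))
    print('clk',s['clock'],'xyz',np.round(Q.inv().apply(np.array(P)-s['tool_pos']),4),'rot',np.round((Q.inv()*G).as_rotvec(),4),'q',np.round(s['q'],2))
E
python3 -c "
from h import *
goto([.5,-.243,.29],.28)"
```

```text
clk 0.1 xyz [ 0.4143 -0.2537 -0.0517] rot [-0.0016  0.0002 -0.0021] q [ 1.33  0.69 -0.19  1.57  0.16  0.9  -0.22]
```

>>> carry_out --plan '[{"rot": [0, 0, 0], "xyz": [0.04, -0.024, -0.02], "grip": 0}, {"rot": [0, 0, 0], "xyz": [0.414, -0.254, -0.052], "grip": 0}, {"rot": [0, 0, 0], "xyz": [0.414, -0.254, -0.052], "grip": 0}, {"rot": [0, 0, 0], "xyz": [0.414, -0.254, -0.052], "grip": 0}, {"rot": [0, 0, 0], "xyz": [0.414, -0.254, -0.052], "grip": 0}, {"rot": [0, 0, 0], "xyz": [0.414, -0.254, -0.052], "grip": 0}, {"rot": [0, 0, 0], "xyz": [0.414, -0.254, -0.052], "grip": 0}, {"rot": [0, 0, 0], "xyz": [0.414, -0.254, -0.052], "grip": 0}]'

```text
clock: 0.77
tool_pos: [0.3948, -0.3569, 0.2782]
eef_rot: [0.99, 0.138, -0.0, -0.0]
contact_force: [-0.1, -0.3, 0.2]
opening: 1.001
finger_force: 0.0
```

```bash
python3 -c "
from h import *
goto([.5,-.243,.29],.28)"
```

```text
clk 0.7667 xyz [ 0.1324 -0.0807 -0.0118] rot [-0.0005  0.0005 -0.0023] q [ 0.77  0.52 -0.19  1.79  0.13  0.84 -0.77]
```

>>> carry_out --plan '[{"rot": [0, 0, 0], "xyz": [0.132, -0.081, -0.012], "grip": 0}, {"rot": [0, 0, 0], "xyz": [0.132, -0.081, -0.012], "grip": 0}, {"rot": [0, 0, 0], "xyz": [0.132, -0.081, -0.012], "grip": 0}, {"rot": [0, 0, 0], "xyz": [0.132, -0.081, -0.012], "grip": 0}, {"rot": [0, 0, 0], "xyz": [0.132, -0.081, -0.012], "grip": 0}, {"rot": [0, 0, 0], "xyz": [0.132, -0.081, -0.012], "grip": 0}]'

```text
clock: 1.27
tool_pos: [0.4998, -0.2426, 0.29]
eef_rot: [0.99, 0.141, 0.0, -0.0]
contact_force: [-0.4, -1.1, -0.4]
opening: 1.001
finger_force: 0.0
```

Run:
```python
from h import *
c=cam("wrist"); im=r.snapshot("wrist")[:,:,::-1].copy(); cv2.imwrite("pics/w1.png",im)
print(proj(c,[.5,-.243,.154]))
print(r.get_state()['tool_pos'])
goto([.49,.13,.25],1.40)
```

```text
[318.39460676 189.74980488]
[ 0.49830053 -0.24466407  0.28981761]
clk 1.3167 xyz [ 0.0951 -0.3625  0.0397] rot [-9.0000e-04  1.3000e-03 -1.1213e+00] q [ 0.49  0.53 -0.18  1.71  0.12  0.91 -1.04]
```

View pics/w1.png

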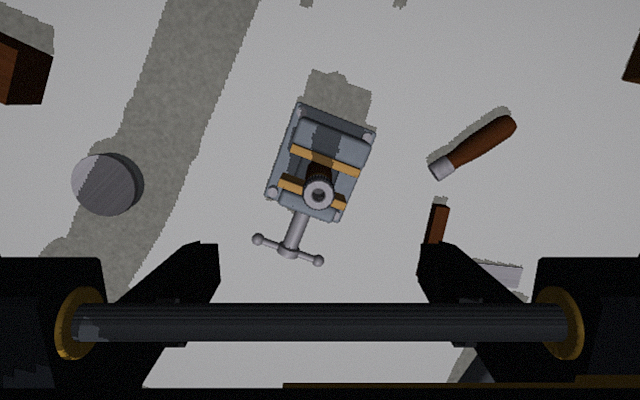

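The wrist view shows the vise from above, with the nut's top face centred at about (319,194). Now to the block.

>>> carry_out --plan '[{"rot": [0, 0, -0.12], "xyz": [0.0095, -0.036, 0], "grip": 0}, {"rot": [0, 0, -0.24], "xyz": [0.019, -0.0725, 0], "grip": 0}, {"rot": [0, 0, -0.36], "xyz": [0.0285, -0.11, 0], "grip": 0}, {"rot": [0, 0, -0.48], "xyz": [0.038, -0.145, 0.01], "grip": 0}, {"rot": [0, 0, -0.6], "xyz": [0.0475, -0.18, 0.02], "grip": 0}, {"rot": [0, 0, -0.72], "xyz": [0.057, -0.2175, 0.03], "grip": 0}, {"rot": [0, 0, -0.84], "xyz": [0.0665, -0.254, 0.035], "grip": 0}, {"rot": [0, 0, -0.96], "xyz": [0.076, -0.29, 0.04], "grip": 0}]'

```text
clock: 1.98
tool_pos: [0.4914, 0.0539, 0.2496]
eef_rot: [0.814, 0.581, -0.001, 0.0]
contact_force: [0.3, 0.7, -0.4]
opening: 1.003
finger_force: 0.0
```

Run:
```python
from h import *
goto([.495,.13,.22],1.40)
```

```text
clk 1.9833 xyz [ 0.0732 -0.0214  0.0294] rot [-0.0008  0.0021 -0.1604] q [ 0.08  0.53 -0.44  1.93  0.32  0.75 -0.88]
```

>>> carry_out --plan '[{"rot": [0, 0, -0.08], "xyz": [0.035, -0.01, 0.015], "grip": 0}, {"rot": [0, 0, -0.16], "xyz": [0.073, -0.021, 0.029], "grip": 0}, {"rot": [0, 0, -0.16], "xyz": [0.073, -0.021, 0.029], "grip": 0}, {"rot": [0, 0, -0.16], "xyz": [0.073, -0.021, 0.029], "grip": 0}, {"rot": [0, 0, -0.16], "xyz": [0.073, -0.021, 0.029], "grip": 0}, {"rot": [0, 0, -0.16], "xyz": [0.073, -0.021, 0.029], "grip": 0}]'

```text
clock: 2.48
tool_pos: [0.4967, 0.1277, 0.2213]
eef_rot: [0.767, 0.642, -0.001, 0.001]
contact_force: [0.4, -0.2, 0.3]
opening: 0.998
finger_force: 0.0
```

Run:
```python
from h import *
c=cam("wrist"); im=r.snapshot("wrist")[:,:,::-1].copy(); cv2.imwrite("pics/w2.png",im)
print(r.get_state()['tool_pos'],r.get_state()['eef_rot'])
print([np.round(proj(c,P)) for P in ([.523,.213,.09],[.514,.163,.09],[.505,.109,.09])])
```

```text
[0.49673375 0.12799425 0.22143832] [ 7.67052191e-01  6.41584011e-01 -4.82119388e-04  8.12696055e-04]
[array([333.,  71.]), array([332., 142.]), array([332., 210.])]
```

View pics/w2.png

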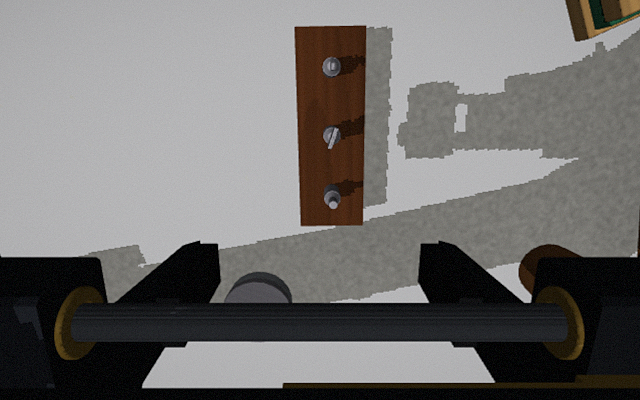

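The middle blade at (331,135) is flat and broad, so it's the chisel. The one at (332,198) is the round gouge and the one at (331,66) the slim knife. I'll zoom in on the collar and extract the block's top.

Run:
```python
from h import *
c=cam("wrist"); im=cv2.imread("pics/w2.png")
hsv=cv2.cvtColor(im,cv2.COLOR_BGR2HSV)
m=cv2.inRange(hsv,(0,90,40),(20,255,255)); m[:,:250]=0; m[:,400:]=0; m[240:]=0
m=cv2.morphologyEx(m,cv2.MORPH_CLOSE,np.ones((15,15)))
ct=max(cv2.findContours(m,0,1)[0],key=cv2.contourArea)
b=cv2.boxPoints(cv2.minAreaRect(ct)); print(b)
W=np.array([plane(c,u,.05) for u in b]); print(W.round(4),W.mean(0))
e=[W[i]-W[i-1] for i in range(4)]; print([(np.linalg.norm(v),np.arctan2(v[1],v[0])) for v in e])
cv2.imwrite("pics/w2c.png",cv2.resize(im[30:220,285:380],None,fx=3.1,fy=3.1,interpolation=2))
```

```text
[[295.  26.]
 [365.  26.]
 [365. 225.]
 [295. 225.]]
[[0.5007 0.2552 0.05  ]
 [0.5562 0.2452 0.05  ]
 [0.532  0.0773 0.05  ]
 [0.4678 0.0889 0.05  ]] [0.51418487 0.16664326 0.05      ]
[(np.float64(0.16950291851334212), np.float64(1.375250787385532)), (np.float64(0.05638728812137325), np.float64(-0.1776398868687959)), (np.float64(0.16960475888110535), np.float64(-1.7143568682141372)), (np.float64(0.06520109386845896), np.float64(2.96348449378131))]
```

View pics/w2c.png

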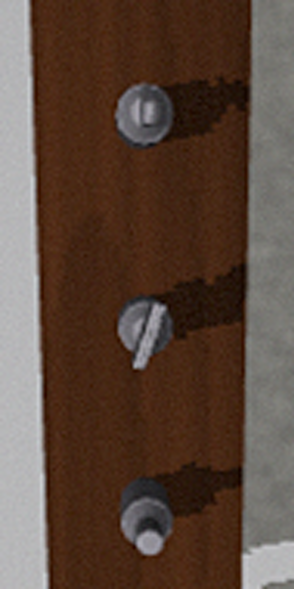

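The close-up confirms it: chisel collar centred at about (331.8,134.8), with its flat blade seen edge-on.

Run:
```python
from h import *
c=cam("wrist")
P=plane(c,(331.8,134.8),.076);print(P)
for u in[(331.5,66.8),(331.8,197)]:print(plane(c,u,.076))
goto([P[0],P[1],.13],1.395)
```

```text
[0.51490516 0.16705559 0.076     ]
[0.52323158 0.21745023 0.076     ]
[0.5063008  0.11638728 0.076     ]
clk 2.5333 xyz [0.0418 0.0109 0.0914] rot [ 0.0006  0.0018 -0.0019] q [-0.06  0.6  -0.45  1.91  0.38  0.72 -0.92]
```

>>> carry_out --plan '[{"rot": [0, 0, 0], "xyz": [0.03, 0.008, 0.01], "grip": 90}, {"rot": [0, 0, 0], "xyz": [0.042, 0.011, 0.04], "grip": 90}, {"rot": [0, 0, 0], "xyz": [0.042, 0.011, 0.08], "grip": 90}, {"rot": [0, 0, 0], "xyz": [0.042, 0.011, 0.12], "grip": 90}, {"rot": [0, 0, 0], "xyz": [0.042, 0.011, 0.135], "grip": 90}, {"rot": [0, 0, 0], "xyz": [0.042, 0.011, 0.135], "grip": 90}, {"rot": [0, 0, 0], "xyz": [0.042, 0.011, 0.135], "grip": 90}]'

```text
clock: 3.12
tool_pos: [0.5146, 0.1689, 0.0862]
eef_rot: [0.766, 0.643, -0.001, 0.0]
contact_force: [-0.2, -0.1, 0.3]
opening: 0.648
finger_force: 0.0
```

Run:
```python
from h import *
goto([.5149,.167,.0535],1.395)
c=cam("wrist"); im=r.snapshot("wrist")[:,:,::-1].copy(); cv2.imwrite("pics/w3.png",im)
print(proj(c,[.5149,.167,.076]),proj(c,[.5149,.167,.098]),r.get_state()['opening'])
```

```text
clk 3.1167 xyz [-0.0018  0.0006  0.0327] rot [-0.0004  0.0013  0.0007] q [-0.22  0.83 -0.31  1.93  0.53  0.46 -1.09]
[319.0685827  254.71607577] [319.08731358 276.70160677] 0.6458405201988191
```

View pics/w3.png

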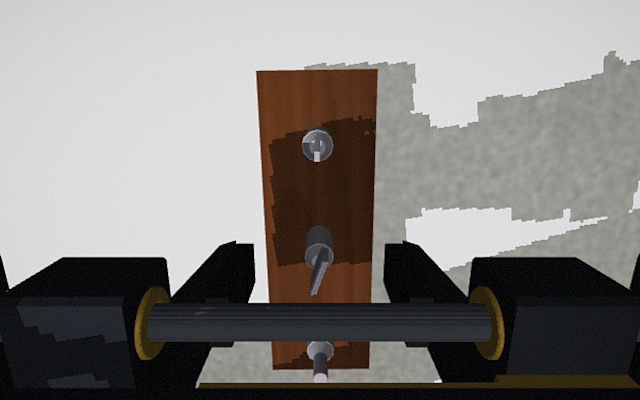

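The collar's top is at about (319,256), matching the predicted (319,255) and centred between the fingers. I'll descend and grip.

>>> carry_out --plan '[{"rot": [0, 0, 0], "xyz": [-0.002, 0, 0.016], "grip": 90}, {"rot": [0, 0, 0], "xyz": [-0.002, 0, 0.032], "grip": 90}, {"rot": [0, 0, 0], "xyz": [-0.002, 0, 0.032], "grip": 150}, {"rot": [0, 0, 0], "xyz": [-0.002, 0, 0.032], "grip": 255}, {"rot": [0, 0, 0], "xyz": [-0.002, 0, 0.032], "grip": 255}, {"rot": [0, 0, 0], "xyz": [-0.002, 0, 0.032], "grip": 255}, {"rot": [0, 0, 0], "xyz": [-0.002, 0, 0.032], "grip": 255}, {"rot": [0, 0, 0], "xyz": [-0.002, 0, 0.032], "grip": 255}]' --squeeze 25

```text
clock: 3.83
tool_pos: [0.5145, 0.1686, 0.055]
eef_rot: [0.766, 0.643, 0.001, 0.0]
contact_force: [-0.7, 0.2, -0.1]
opening: 0.217
finger_force: 0.0
```

>>> carry_out --plan '[{"rot": [0, 0, 0], "xyz": [0, 0, 0], "grip": 255}, {"rot": [0, 0, 0], "xyz": [0, 0, 0], "grip": 255}, {"rot": [0, 0, 0], "xyz": [0, 0, 0], "grip": 255}, {"rot": [0, 0, 0], "xyz": [0, 0, 0], "grip": 255}]'

```text
clock: 4.17
tool_pos: [0.5144, 0.1685, 0.0547]
eef_rot: [0.766, 0.643, 0.0, 0.0]
contact_force: [-0.2, 0.1, 6.0]
opening: 0.151
finger_force: 25.0
```

Run:
```python
from h import *
s=r.get_state(); print(s['opening'],s['contact_force'],s['moment'],s['finger_force'])
goto([s['tool_pos'][0],s['tool_pos'][1],.26],1.395)
```

```text
0.15067553995948096 [-0.16689828  0.08250438  5.97775529] [-0.08318918 -0.04508309 -0.01871731] 25.000031339004636
clk 4.1667 xyz [ 0.000e+00  2.000e-04 -2.053e-01] rot [ 0.0008 -0.0002  0.0028] q [-0.25  0.88 -0.26  1.94  0.56  0.39 -1.11]
```

>>> carry_out --plan '[{"rot": [0, 0, 0], "xyz": [0, 0, -0.02], "grip": 255}, {"rot": [0, 0, 0], "xyz": [0, 0, -0.05], "grip": 255}, {"rot": [0, 0, 0], "xyz": [0, 0, -0.085], "grip": 255}, {"rot": [0, 0, 0], "xyz": [0, 0, -0.12], "grip": 255}, {"rot": [0, 0, 0], "xyz": [0, 0, -0.155], "grip": 255}, {"rot": [0, 0, 0], "xyz": [0, 0, -0.185], "grip": 255}, {"rot": [0, 0, 0], "xyz": [0, 0, -0.2], "grip": 255}, {"rot": [0, 0, 0], "xyz": [0, 0, -0.2], "grip": 255}]'

```text
clock: 4.83
tool_pos: [0.5157, 0.1694, 0.2575]
eef_rot: [0.766, 0.643, 0.003, 0.001]
contact_force: [0.7, 0.7, -0.7]
opening: 0.146
finger_force: 25.0
```

Run:
```python
from h import *
im=cv2.imread("pics/w1.png")
# nut top face: bright ring near (319,194)
g=cv2.cvtColor(im,cv2.COLOR_BGR2GRAY); sub=cv2.GaussianBlur(cv2.resize(g[165:225,290:350],None,fx=8,fy=8,interpolation=2),(9,9),0)
C=cv2.HoughCircles(sub,cv2.HOUGH_GRADIENT,1,60,param1=80,param2=25,minRadius=30,maxRadius=190)
print(None if C is None else [(290+a/8,165+b/8,q/8) for a,b,q in C[0][:4]])
cv2.imwrite("pics/w1c.png",sub)
s=dict(tool_pos=np.array([.4998,-.2426,.29]),eef_rot=[.99,.141,0,0])
s2=dict(tool_pos=np.array([.4983,-.2447,.29]),eef_rot=[.99,.141,0,0])
for x in(s,s2): print(plane(cam("wrist",x),(319,194),.154))
s=r.get_state(); print(s['opening'],s['contact_force'],s['tool_pos'])
goto([.497,-.243,.24],1.395)
```

```text
[(np.float32(318.6875), np.float32(195.0625), np.float32(14.2125))]
[ 0.49568908 -0.24448159  0.154     ]
[ 0.49418908 -0.24658159  0.154     ]
0.14569351267829755 [ 0.66711234  0.7154029  -0.653105  ] [0.51574166 0.16943292 0.25753743]
clk 4.8333 xyz [-0.4095  0.0526  0.0163] rot [ 0.0057 -0.0036  0.0025] q [-0.1   0.58 -0.49  1.79  0.35  0.85 -0.93]
```

View pics/w1c.png

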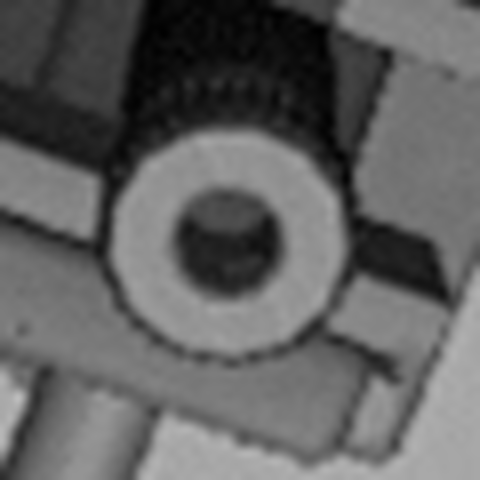

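Nut hole centred at full-image (318.8,195), so the nut is near (0.495,-0.244). I'll carry the blade slightly past it so the nut stays in the wrist view, then remeasure with the arm at rest.

>>> carry_out --plan '[{"rot": [0, 0, 0], "xyz": [-0.025, 0.003, 0.008], "grip": 255}, {"rot": [0, 0, 0], "xyz": [-0.06, 0.008, 0.016], "grip": 255}, {"rot": [0, 0, 0], "xyz": [-0.1, 0.013, 0.016], "grip": 255}, {"rot": [0, 0, 0], "xyz": [-0.14, 0.018, 0.016], "grip": 255}, {"rot": [0, 0, 0], "xyz": [-0.18, 0.023, 0.016], "grip": 255}, {"rot": [0, 0, 0], "xyz": [-0.22, 0.028, 0.016], "grip": 255}, {"rot": [0, 0, 0], "xyz": [-0.26, 0.034, 0.016], "grip": 255}, {"rot": [0, 0, 0], "xyz": [-0.3, 0.04, 0.016], "grip": 255}]'

```text
clock: 5.5
tool_pos: [0.5003, -0.1359, 0.2367]
eef_rot: [0.765, 0.644, -0.001, -0.001]
contact_force: [1.1, 1.0, -0.0]
opening: 0.145
finger_force: 25.0
```

Run:
```python
from h import *
goto([.490,-.274,.24],1.395)
```

```text
clk 5.5 xyz [-0.1379  0.0136 -0.0034] rot [-0.003   0.      0.0032] q [ 0.49  0.59 -0.51  1.87  0.39  0.78 -0.4 ]
```

>>> carry_out --plan '[{"rot": [0, 0, 0], "xyz": [-0.04, 0.004, -0.003], "grip": 255}, {"rot": [0, 0, 0], "xyz": [-0.08, 0.008, -0.003], "grip": 255}, {"rot": [0, 0, 0], "xyz": [-0.11, 0.011, -0.003], "grip": 255}, {"rot": [0, 0, 0], "xyz": [-0.138, 0.014, -0.003], "grip": 255}, {"rot": [0, 0, 0], "xyz": [-0.138, 0.014, -0.003], "grip": 255}, {"rot": [0, 0, 0], "xyz": [-0.138, 0.014, -0.003], "grip": 255}, {"rot": [0, 0, 0], "xyz": [-0.138, 0.014, -0.003], "grip": 255}, {"rot": [0, 0, 0], "xyz": [-0.138, 0.014, -0.003], "grip": 255}]'

```text
clock: 6.17
tool_pos: [0.492, -0.2702, 0.2406]
eef_rot: [0.765, 0.645, 0.0, -0.001]
contact_force: [-0.9, 0.1, -0.4]
opening: 0.144
finger_force: 25.0
```

Run:
```python
from h import *
c=cam("wrist"); a=r.get_state()['tool_pos']; im=r.snapshot("wrist")[:,:,::-1].copy(); print(a,r.get_state()['tool_pos'])
cv2.imwrite("pics/w4f.png",im)
u=proj(c,[.4953,-.2443,.154]); print(u); x0,y0=int(u[0])-50,int(u[1])-40
g=cv2.cvtColor(im,cv2.COLOR_BGR2GRAY); sub=cv2.GaussianBlur(cv2.resize(g[y0:y0+100,x0:x0+100],None,fx=6,fy=6,interpolation=2),(9,9),0)
C=cv2.HoughCircles(sub,cv2.HOUGH_GRADIENT,1,60,param1=80,param2=25,minRadius=30,maxRadius=150)
if C is not None:
    for q in C[0][:4]:
        v=(x0+q[0]/6,y0+q[1]/6); print(v,q[2]/6,plane(c,v,.154))
print(x0,y0); cv2.imwrite("pics/w4.png",sub)
```

```text
[ 0.49195728 -0.27024276  0.24063445] [ 0.49208137 -0.27034347  0.24087848]
[316.5097048  167.42231224]
(np.float32(317.91666), np.float32(165.75)) 20.516666 [ 0.49639369 -0.24336823  0.154     ]
266 127
```

View pics/w4.png

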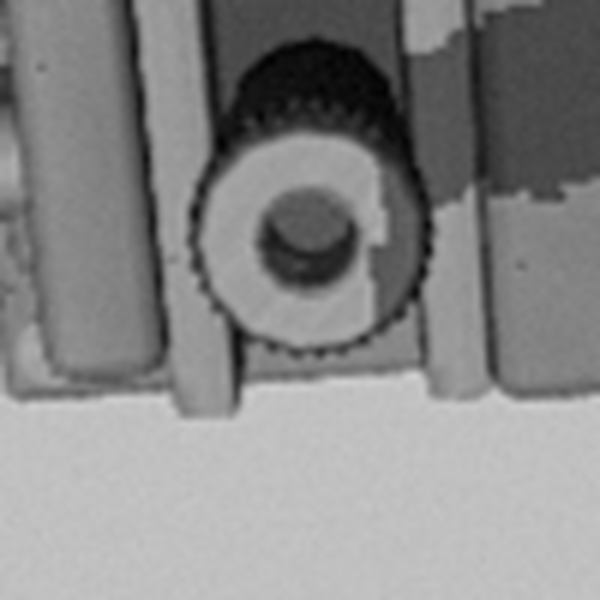

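Ring and hole are centred at about crop (310,239), i.e. full-image (317.8,166.8). I'll correct using the TCP-to-chisel offset seen with the same camera.

Run:
```python
from h import *
P=plane(cam("wrist"),(317.8,166.8),.154); print(P)
goto([P[0]-.0004,P[1]+.0015,.186],1.395)
```

```text
[ 0.4963368  -0.24421746  0.154     ]
clk 6.2167 xyz [ 0.0278 -0.0008  0.0549] rot [-0.0008 -0.001   0.0059] q [ 0.73  0.64 -0.52  1.75  0.4   0.86 -0.14]
```

>>> carry_out --plan '[{"rot": [0, 0, 0], "xyz": [0.014, 0, 0.01], "grip": 255}, {"rot": [0, 0, 0], "xyz": [0.028, -0.001, 0.02], "grip": 255}, {"rot": [0, 0, 0], "xyz": [0.028, -0.001, 0.035], "grip": 255}, {"rot": [0, 0, 0], "xyz": [0.028, -0.001, 0.05], "grip": 255}, {"rot": [0, 0, 0], "xyz": [0.028, -0.001, 0.054], "grip": 255}, {"rot": [0, 0, 0], "xyz": [0.028, -0.001, 0.054], "grip": 255}, {"rot": [0, 0, 0], "xyz": [0.028, -0.001, 0.054], "grip": 255}]'

```text
clock: 6.8
tool_pos: [0.4961, -0.244, 0.1876]
eef_rot: [0.765, 0.644, 0.0, 0.0]
contact_force: [-1.5, -0.4, -0.5]
opening: 0.149
finger_force: 25.0
```

Run:
```python
from h import *
print(r.get_state()['tool_pos'])
goto([.4959,-.2427,.186],1.395)
a=r.snapshot("scene")[:,:,::-1]; w=r.snapshot("wrist")[:,:,::-1]
cv2.imwrite("pics/w5.png",np.hstack([cv2.resize(a[130:205,205:280],(400,400),interpolation=2),cv2.resize(w[150:300,245:395],(400,400),interpolation=2)]))
print(r.camera_params("scene")['position'])
```

```text
[ 0.49606397 -0.24401815  0.18759913]
clk 6.8 xyz [ 0.0013 -0.0004  0.0016] rot [ 0.0003 -0.0001  0.0038] q [ 0.66  0.7  -0.47  1.83  0.46  0.73 -0.24]
[ 1.48780509 -0.08278998  0.91062023]
```

View pics/w5.png

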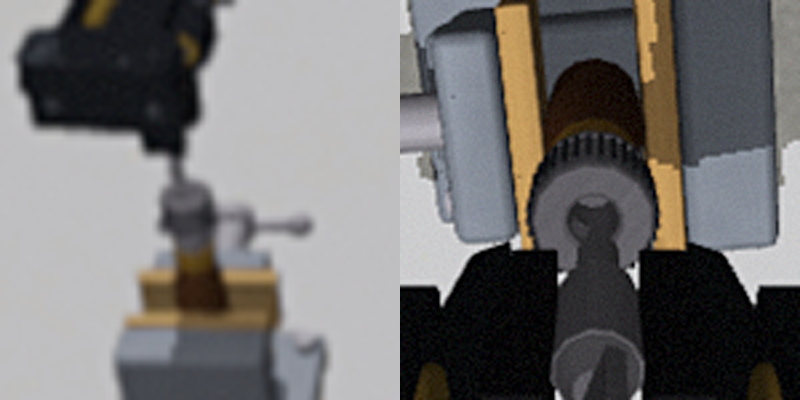

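The view shows the shank tip just above the nut's hole and laterally in line with it (collar x≈598, nut x≈597). I'll descend gently, watching the force.

>>> carry_out --plan '[{"rot": [0, 0, 0], "xyz": [0.001, 0, 0], "grip": 255}, {"rot": [0, 0, 0], "xyz": [0.001, 0, 0.002], "grip": 255}, {"rot": [0, 0, 0], "xyz": [0.001, 0, 0.004], "grip": 255}, {"rot": [0, 0, 0], "xyz": [0.001, 0, 0.006], "grip": 255}, {"rot": [0, 0, 0], "xyz": [0.001, 0, 0.008], "grip": 255}]'

```text
clock: 7.32
tool_pos: [0.4958, -0.2437, 0.1791]
eef_rot: [0.766, 0.643, -0.0, 0.0]
contact_force: [0.2, -0.1, -0.7]
opening: 0.15
finger_force: 25.0
```

>>> carry_out --plan '[{"rot": [0, 0, 0], "xyz": [0.0005, 0, 0.002], "grip": 255}, {"rot": [0, 0, 0], "xyz": [0.0005, 0, 0.004], "grip": 255}, {"rot": [0, 0, 0], "xyz": [0.0005, 0, 0.006], "grip": 255}]'

```text
clock: 7.57
tool_pos: [0.4959, -0.243, 0.173]
eef_rot: [0.766, 0.643, -0.0, -0.0]
contact_force: [0.6, 0.3, -0.2]
opening: 0.147
finger_force: 25.0
```

>>> carry_out --plan '[{"rot": [0, 0, 0], "xyz": [0, 0, 0.002], "grip": 255}, {"rot": [0, 0, 0], "xyz": [0, 0, 0.004], "grip": 255}, {"rot": [0, 0, 0], "xyz": [0, 0, 0.006], "grip": 255}]'

```text
clock: 7.82
tool_pos: [0.4964, -0.243, 0.1673]
eef_rot: [0.765, 0.643, 0.0, 0.0]
contact_force: [0.4, 1.3, 1.8]
opening: 0.149
finger_force: 25.0
```

>>> carry_out --plan '[{"rot": [0, 0, 0], "xyz": [0, 0, 0.002], "grip": 255}, {"rot": [0, 0, 0], "xyz": [0, 0, 0.004], "grip": 255}, {"rot": [0, 0, 0], "xyz": [0, 0, 0.006], "grip": 255}]'

```text
clock: 8.07
tool_pos: [0.4964, -0.243, 0.1612]
eef_rot: [0.765, 0.643, 0.0, 0.0]
contact_force: [0.9, 0.9, 0.8]
opening: 0.148
finger_force: 25.0
```

>>> carry_out --plan '[{"rot": [0, 0, 0], "xyz": [0, 0, 0.001], "grip": 255}, {"rot": [0, 0, 0], "xyz": [0, 0, 0.002], "grip": 255}, {"rot": [0, 0, 0], "xyz": [0, 0, 0.002], "grip": 255}]'

```text
clock: 8.32
tool_pos: [0.4962, -0.2429, 0.1591]
eef_rot: [0.765, 0.643, 0.0, 0.0]
contact_force: [1.1, 0.8, -1.2]
opening: 0.148
finger_force: 25.0
```

>>> carry_out --plan '[{"rot": [0, 0, 0], "xyz": [0, 0, 0.001], "grip": 255}, {"rot": [0, 0, 0], "xyz": [0, 0, 0.001], "grip": 255}]'

```text
clock: 8.48
tool_pos: [0.4963, -0.2429, 0.1587]
eef_rot: [0.765, 0.643, 0.0, 0.0]
contact_force: [0.8, 1.5, 3.7]
opening: 0.15
finger_force: 25.0
```

>>> carry_out --plan '[{"rot": [0, 0, 0], "xyz": [0, 0, 0.001], "grip": 255}, {"rot": [0, 0, 0], "xyz": [0, 0, 0.001], "grip": 255}]'

```text
clock: 8.65
tool_pos: [0.4963, -0.2429, 0.1585]
eef_rot: [0.765, 0.643, 0.0, 0.001]
contact_force: [-1.1, 3.2, 11.0]
opening: 0.15
finger_force: 25.0
```

Home: the motion stopped at z≈0.1586 with 11 N. Now I'll release.

>>> carry_out --plan '[{"rot": [0, 0, 0], "xyz": [0, 0, -0.001], "grip": 110}, {"rot": [0, 0, 0], "xyz": [0, 0, -0.001], "grip": 110}, {"rot": [0, 0, 0], "xyz": [0, 0, -0.001], "grip": 110}, {"rot": [0, 0, 0], "xyz": [0, 0, -0.001], "grip": 110}, {"rot": [0, 0, 0], "xyz": [0, 0, -0.001], "grip": 110}]'

```text
clock: 9.07
tool_pos: [0.4955, -0.2433, 0.1579]
eef_rot: [0.766, 0.643, -0.0, -0.0]
contact_force: [-0.1, -0.1, -0.5]
opening: 0.507
finger_force: 0.0
```

>>> carry_out --plan '[{"rot": [0, 0, -0.12], "xyz": [0, 0, 0], "grip": 110}, {"rot": [0, 0, -0.24], "xyz": [0, 0, 0], "grip": 110}, {"rot": [0, 0, -0.36], "xyz": [0, 0, 0], "grip": 110}, {"rot": [0, 0, -0.48], "xyz": [0, 0, 0], "grip": 110}, {"rot": [0, 0, -0.6], "xyz": [0, 0, 0], "grip": 110}, {"rot": [0, 0, -0.72], "xyz": [0, 0, 0], "grip": 110}, {"rot": [0, 0, -0.84], "xyz": [0, 0, 0], "grip": 110}, {"rot": [0, 0, -0.84], "xyz": [0, 0, 0], "grip": 110}]'

```text
clock: 9.73
tool_pos: [0.4956, -0.2434, 0.1578]
eef_rot: [0.436, 0.9, 0.0, -0.0]
contact_force: [-0.5, 0.2, -0.4]
opening: 0.568
finger_force: 0.0
```

Run:
```python
from h import *
w=r.snapshot("wrist")[:,:,::-1]; cv2.imwrite("pics/w6.png",w)
s=r.get_state(); print(s['tool_pos'],s['contact_force'],s['moment'],s['opening'])
goto([.4963,-.2436,.1415],1.395+.84)
```

```text
[ 0.49564885 -0.24325366  0.15789216] [-0.69485945  0.00827199 -0.34950266] [ 0.0080023  -0.15163671  0.02981256] 0.5663153104086925
clk 9.7833 xyz [-0.0007  0.0003  0.0164] rot [ 0.0001 -0.0008  0.    ] q [ 0.77  0.79 -0.68  1.85  0.7   0.76  0.37]
```

>>> carry_out --plan '[{"rot": [0, 0, 0], "xyz": [0, 0, 0.008], "grip": 110}, {"rot": [0, 0, 0], "xyz": [0, 0, 0.0165], "grip": 110}, {"rot": [0, 0, 0], "xyz": [0, 0, 0.0165], "grip": 110}, {"rot": [0, 0, 0], "xyz": [0, 0, 0.0165], "grip": 255}, {"rot": [0, 0, 0], "xyz": [0, 0, 0.0165], "grip": 255}, {"rot": [0, 0, 0], "xyz": [0, 0, 0.0165], "grip": 255}, {"rot": [0, 0, 0], "xyz": [0, 0, 0.0165], "grip": 255}, {"rot": [0, 0, 0], "xyz": [0, 0, 0.0165], "grip": 255}]' --squeeze 55

```text
clock: 10.45
tool_pos: [0.4959, -0.2433, 0.142]
eef_rot: [0.437, 0.9, -0.0, 0.0]
contact_force: [0.0, -0.3, 1.1]
opening: 0.276
finger_force: 55.0
```

```bash
cat > st.py <<'E'
from h import *
s=r.get_state(); x=R.from_quat(s['eef_rot']).apply([1,0,0])
print(s['clock'],s['tool_pos'].round(4),'F',s['contact_force'].round(1),'M',s['moment'].round(3),'yaw',round(np.arctan2(x[1],x[0]),3),'open',round(s['opening']*88,1),s['finger_force'].round(1),'q7',s['q'][6].round(2))
E
python3 st.py
```

```text
Traceback (most recent call last):
  File "st.py", line 3, in <module>
    print(s['clock'],s['tool_pos'].round(4),'F',s['contact_force'].round(1),'M',s['moment'].round(3),'yaw',round(np.arctan2(x[1],x[0]),3),'open',round(s['opening']*88,1),s['finger_force'].round(1),'q7',s['q'][6].round(2))
                                                                                                                                                                          ^^^^^^^^^^^^^^^^^^^^^^^
AttributeError: 'float' object has no attribute 'round'
```

```bash
sed -i "s/s\['finger_force'\].round(1)/s['finger_force']/" st.py; python3 st.py
```

```text
10.45 [ 0.4959 -0.2433  0.142 ] F [ 0.  -0.3  1.1] M [-0.048 -0.008  0.002] yaw 2.238 open 24.3 55.00033088028431 q7 0.35
```

>>> carry_out --plan '[{"rot": [0, 0, 0.05], "xyz": [0, 0, 0], "grip": 255}, {"rot": [0, 0, 0.1], "xyz": [0, 0, 0], "grip": 255}, {"rot": [0, 0, 0.15], "xyz": [0, 0, 0], "grip": 255}]'

```text
clock: 10.7
tool_pos: [0.4958, -0.2434, 0.142]
eef_rot: [0.504, 0.864, -0.0, 0.0]
contact_force: [-0.0, -0.2, 0.2]
opening: 0.275
finger_force: 55.0
```

```bash
python3 st.py
```

```text
10.7 [ 0.4958 -0.2434  0.142 ] F [-0.  -0.2  0.2] M [-0.108  0.047  0.346] yaw 2.086 open 24.2 54.99875284731388 q7 0.23
```

>>> carry_out --plan '[{"rot": [0, 0, 0.05], "xyz": [0, 0, 0], "grip": 255}, {"rot": [0, 0, 0.1], "xyz": [0, 0, 0], "grip": 255}]'

```text
clock: 10.87
tool_pos: [0.4958, -0.2433, 0.142]
eef_rot: [0.546, 0.838, -0.0, 0.0]
contact_force: [-1.0, -1.5, -0.0]
opening: 0.274
finger_force: 55.0
```

```bash
python3 st.py
```

```text
10.8667 [ 0.4958 -0.2433  0.142 ] F [-1.  -1.5 -0. ] M [-0.179  0.046  0.319] yaw 1.986 open 24.1 54.99885982833803 q7 0.15
```

>>> carry_out --plan '[{"rot": [0, 0, 0.05], "xyz": [0, 0, 0], "grip": 255}, {"rot": [0, 0, 0.1], "xyz": [0, 0, 0], "grip": 255}, {"rot": [0, 0, 0.15], "xyz": [0, 0, 0], "grip": 255}]'

```text
clock: 11.12
tool_pos: [0.4957, -0.2434, 0.142]
eef_rot: [0.607, 0.794, -0.0, 0.0]
contact_force: [-0.3, -0.2, 1.2]
opening: 0.283
finger_force: 55.0
```

```bash
python3 st.py
```

```text
11.1167 [ 0.4957 -0.2434  0.142 ] F [-0.3 -0.2  1.2] M [-0.108  0.04   0.359] yaw 1.836 open 24.9 54.99869302846491 q7 0.03
```

>>> carry_out --plan '[{"rot": [0, 0, 0.05], "xyz": [0, 0, 0], "grip": 255}, {"rot": [0, 0, 0.1], "xyz": [0, 0, 0], "grip": 255}]'

```text
clock: 11.28
tool_pos: [0.4957, -0.2434, 0.142]
eef_rot: [0.646, 0.763, -0.0, 0.0]
contact_force: [-0.3, -0.6, 0.9]
opening: 0.277
finger_force: 55.0
```

```bash
python3 st.py
```

```text
11.2833 [ 0.4957 -0.2434  0.142 ] F [-0.3 -0.6  0.9] M [-0.161  0.072  0.292] yaw 1.736 open 24.4 54.99896745197475 q7 -0.04
```

>>> carry_out --plan '[{"rot": [0, 0, 0.05], "xyz": [0, 0, 0], "grip": 255}, {"rot": [0, 0, 0.1], "xyz": [0, 0, 0], "grip": 255}]'

```text
clock: 11.45
tool_pos: [0.4957, -0.2434, 0.142]
eef_rot: [0.684, 0.73, -0.0, 0.0]
contact_force: [-0.8, -0.2, 0.8]
opening: 0.279
finger_force: 55.0
```

```bash
python3 st.py
```

```text
11.45 [ 0.4957 -0.2434  0.142 ] F [-0.8 -0.2  0.8] M [-0.133  0.086  0.321] yaw 1.636 open 24.6 54.99896437861025 q7 -0.12
```

>>> carry_out --plan '[{"rot": [0, 0, 0.05], "xyz": [0, 0, 0], "grip": 255}, {"rot": [0, 0, 0.1], "xyz": [0, 0, 0], "grip": 255}]'

```text
clock: 11.62
tool_pos: [0.4957, -0.2434, 0.142]
eef_rot: [0.719, 0.695, -0.0, 0.0]
contact_force: [-1.8, -0.3, 2.1]
opening: 0.278
finger_force: 55.0
```

```bash
python3 st.py
```

```text
11.6167 [ 0.4957 -0.2434  0.142 ] F [-1.8 -0.3  2.1] M [-0.168  0.156  0.376] yaw 1.536 open 24.4 54.99877089634538 q7 -0.19
```

>>> carry_out --plan '[{"rot": [0, 0, 0.05], "xyz": [0, 0, 0], "grip": 255}, {"rot": [0, 0, 0.1], "xyz": [0, 0, 0], "grip": 255}]'

```text
clock: 11.78
tool_pos: [0.4956, -0.2434, 0.142]
eef_rot: [0.753, 0.658, -0.0, 0.0]
contact_force: [-0.9, -0.4, 0.8]
opening: 0.276
finger_force: 55.0
```

```bash
python3 st.py
```

```text
11.7833 [ 0.4956 -0.2434  0.142 ] F [-0.9 -0.4  0.8] M [-0.2    0.184  0.37 ] yaw 1.436 open 24.3 54.99931585974991 q7 -0.27
```

>>> carry_out --plan '[{"rot": [0, 0, 0.05], "xyz": [0, 0, 0], "grip": 255}, {"rot": [0, 0, 0.1], "xyz": [0, 0, 0], "grip": 255}]'

```text
clock: 11.95
tool_pos: [0.4956, -0.2434, 0.142]
eef_rot: [0.785, 0.62, -0.0, 0.0]
contact_force: [-1.1, -0.1, 1.0]
opening: 0.279
finger_force: 55.0
```

```bash
python3 st.py
```

```text
11.95 [ 0.4956 -0.2434  0.142 ] F [-1.1 -0.1  1. ] M [-0.2    0.229  0.435] yaw 1.337 open 24.6 54.99962216243148 q7 -0.34
```

>>> carry_out --plan '[{"rot": [0, 0, 0.05], "xyz": [0, 0, 0], "grip": 255}]'

```text
clock: 12.03
tool_pos: [0.4955, -0.2434, 0.142]
eef_rot: [0.8, 0.6, -0.001, 0.0]
contact_force: [-2.2, -0.3, 0.3]
opening: 0.278
finger_force: 55.0
```

```bash
python3 st.py
```

```text
12.0333 [ 0.4955 -0.2434  0.142 ] F [-2.2 -0.3  0.3] M [-0.206  0.161  0.482] yaw 1.287 open 24.5 54.999157804995775 q7 -0.38
```

>>> carry_out --plan '[{"rot": [0, 0, 0.05], "xyz": [0, 0, 0], "grip": 255}]'

```text
clock: 12.12
tool_pos: [0.4955, -0.2434, 0.142]
eef_rot: [0.815, 0.58, -0.001, 0.0]
contact_force: [-1.1, -0.7, 1.3]
opening: 0.279
finger_force: 55.0
```

```bash
python3 st.py
```

```text
12.1167 [ 0.4955 -0.2434  0.142 ] F [-1.1 -0.7  1.3] M [-0.159  0.238  0.505] yaw 1.237 open 24.5 54.999619061127305 q7 -0.41
```

>>> carry_out --plan '[{"rot": [0, 0, 0.05], "xyz": [0, 0, 0], "grip": 255}, {"rot": [0, 0, 0.1], "xyz": [0, 0, 0], "grip": 255}]'

```text
clock: 12.28
tool_pos: [0.4955, -0.2434, 0.142]
eef_rot: [0.843, 0.539, -0.001, 0.0]
contact_force: [-2.1, -0.4, 0.9]
opening: 0.28
finger_force: 55.0
```

```bash
python3 st.py
```

```text
12.2833 [ 0.4955 -0.2434  0.142 ] F [-2.1 -0.4  0.9] M [-0.279  0.209  0.601] yaw 1.137 open 24.6 54.999629482626915 q7 -0.48
```

>>> carry_out --plan '[{"rot": [0, 0, 0.05], "xyz": [0, 0, 0], "grip": 255}]'

```text
clock: 12.37
tool_pos: [0.4955, -0.2434, 0.142]
eef_rot: [0.856, 0.517, -0.001, 0.0]
contact_force: [-1.4, -0.8, 1.5]
opening: 0.28
finger_force: 55.0
```

```bash
python3 st.py
```

```text
12.3667 [ 0.4955 -0.2434  0.142 ] F [-1.4 -0.8  1.5] M [-0.208  0.25   0.672] yaw 1.088 open 24.6 55.00046066008508 q7 -0.52
```

About 0.32 N m above running, so it's hand-tight. I'll open and lift straight up.

>>> carry_out --plan '[{"rot": [0, 0, 0], "xyz": [0, 0, 0], "grip": 100}, {"rot": [0, 0, 0], "xyz": [0, 0, 0], "grip": 100}, {"rot": [0, 0, 0], "xyz": [0, 0, 0], "grip": 100}, {"rot": [0, 0, 0], "xyz": [0, 0, 0], "grip": 100}, {"rot": [0, 0, 0], "xyz": [0, 0, -0.01], "grip": 100}, {"rot": [0, 0, 0], "xyz": [0, 0, -0.03], "grip": 100}, {"rot": [0, 0, 0], "xyz": [0, 0, -0.06], "grip": 100}, {"rot": [0, 0, 0], "xyz": [0, 0, -0.09], "grip": 100}]'

```text
clock: 13.03
tool_pos: [0.4954, -0.2427, 0.233]
eef_rot: [0.856, 0.518, -0.0, -0.001]
contact_force: [0.9, -0.3, -0.1]
opening: 0.61
finger_force: 0.0
```

>>> carry_out --plan '[{"rot": [0, 0, 0], "xyz": [0, 0, -0.03], "grip": 60}, {"rot": [0, 0, 0], "xyz": [0, 0, -0.05], "grip": 60}, {"rot": [0, 0, 0], "xyz": [0, 0, -0.06], "grip": 60}, {"rot": [0, 0, 0], "xyz": [0, 0, -0.06], "grip": 60}, {"rot": [0, 0, 0], "xyz": [0, 0, -0.06], "grip": 60}, {"rot": [0, 0, 0], "xyz": [0, 0, -0.06], "grip": 60}]'

```text
clock: 13.53
tool_pos: [0.4949, -0.2429, 0.2904]
eef_rot: [0.856, 0.518, -0.001, -0.001]
contact_force: [0.1, -0.2, -0.5]
opening: 0.765
finger_force: 0.0
```

```bash
python3 st.py
python3 - <<'E'
from h import *
# is the blade standing in the nut? bright steel between nut top (.154) and blade tip (.202), against pre-insertion scene
c=cam("scene"); a=cv2.imread("pics/scene0.png"); b=r.snapshot("scene")[:,:,::-1]
for z in(.145,.165,.175,.19,.198,.206,.215):
    u,v=proj(c,[.4963,-.2440,z]).round().astype(int); print(z,(u,v),a[v-1:v+2,u-1:u+2].mean().round(),b[v-1:v+2,u-1:u+2].mean().round())
E
```

```text
13.5333 [ 0.4949 -0.2429  0.2904] F [ 0.1 -0.2 -0.5] M [-0.071 -0.051 -0.027] yaw 1.088 open 67.3 0.0 q7 -0.4
0.145 (np.int64(240), np.int64(169)) 97.0 82.0
0.165 (np.int64(239), np.int64(163)) 170.0 77.0
0.175 (np.int64(238), np.int64(160)) 186.0 81.0
0.19 (np.int64(238), np.int64(155)) 186.0 97.0
0.198 (np.int64(237), np.int64(152)) 186.0 135.0
0.206 (np.int64(237), np.int64(150)) 186.0 183.0
0.215 (np.int64(236), np.int64(147)) 186.0 191.0
```

The blade stands in the nut, with its tip at the expected height of about 0.20 m. Handing in.

```bash
python3 -c "
from plant import r
print(r.finish_job())"
```

```text
the job is handed in; nothing more can be done
None
```

The chisel is seated in the collet up to its shoulder, the nut is about 0.32 N m above its running torque (hand-tight), the arm is clear of the bench, and the job is handed in at about 13.5 s; no verdict came back.

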